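Sweep the pocket things into the hall tray

TASK

Tidy the hall bench: with the closed fingertips gently sweep the black car key, the blue door tag and the red mint tin along the bench top, in through the open side of the dark wooden tray and on until each one lies flat on the green felt at the back of the tray. Only push them along: never pinch one between the fingers, press hard on it, lift it off the bench or turn it over. Leave the shoe-polish tin, the shoe brush and the spray bottle standing where they are, and finish with the hand clear of everything.

Things in the scene. Friction and masses are not known exactly. Their poses are not given: they have to be found in the camera images.
- tray: Dark wooden three-sided tray, fixed. Inside 240 mm wide (x), 150 mm deep (y); walls 10 mm thick, 32 mm high at the back (+y) and both sides (+x, -x). The -y side is open, with no sill: bench and floor are level, things slide straight in. Origin: centre of the inside at bench height; mouth at y = -75 mm, face of the back wall at y = +75 mm.
- felt_centre (a point): Centre of the green felt, at bench height (tray y = +25 mm); axes as the tray's. The felt covers the full width of the floor and its back 100 mm (tray y = -25 to +75 mm), level with the bench and as slippery; the front 50 mm of the floor is white.
- mouth (a point): Middle of the tray's open side, at bench height; things enter along the tray's +y.
- car_key: Black car key remote, a rounded block 62 (x) x 36 (y) x 14 mm high, about 60 g, loose, lying flat. Origin at the centre of its underside, z up.
- door_tag: Blue round door-entry tag, 38 mm across and 12 mm high, about 30 g, loose, lying flat. Origin at the centre of its underside, z up.
- mint_tin: Red closed mint tin with a white panel on its lid, 60 (x) x 46 (y) x 16 mm high, about 70 g, loose, lying flat. Origin at the centre of its underside, z up.
- polish_tin: Bystander: round shoe-polish tin, dark with a brass lid, 70 mm across, 26 mm high. Origin at the centre of its underside.
- shoe_brush: Bystander: shoe brush with a wooden back and black bristles down, 160 (x) x 52 (y) x 38 mm high. Origin at the centre of its underside.
- spray: Bystander: white spray bottle with a grey cap, 48 mm across, 110 mm high, upright. Origin at the centre of its underside.

How it is judged:
By the outcome, as a careful person would: the job done as asked, in the order asked, and still so for the second after the job is handed in, with the robot touching nothing.
It also fails if it takes over 69 s, if anything falls off the work surface, if the arm or the gripper's body presses on something with over 40 N, if the wrist force passes 120 N, or if a joint passes its speed limit or range.

ROBOT

A 6-joint arm with a two-finger parallel gripper is mounted at the origin on the work surface. World frame = base frame: x ahead of the robot, y to its left, z up, the work surface at z = 0. Lengths are in mm, angles in rad, forces in N, time in s.
With the tool pointing down it reaches from about 275 to 1000 mm from the base axis. Payload 8.4 kg.
Tool frame: the origin (TCP) lies between the finger pads; the fingertips stand 25 mm ahead of it and the grasp point (between the pads) lies 6 mm ahead of it; z points along the fingers, y is the line along which they close (so a half turn about z gives the same grasp; the last joint's range is limited). The gripper opens to 85 mm and grips with 20 to 120 N. Pads are 22 mm wide; open, the fingers measure 114 mm over their backs; the gripper's body (76 mm by 85 mm) begins 54 mm behind the grasp point. The pads swing forward as they close: fully open they stand 13 mm farther back than shut.
Start: joints at [-1.262, 0.353, 1.633, -0, 1.155, -0.002], TCP at [191.136, -595.059, 228.081] pointing down, gripper open.
Joint ranges: [-2.63, 2.63], [-0.92, 2.1], [0.06, 2.66], [-1.3, 4.44], [0, 2.69], [-3.02, 3.02]. Speed limits (rad/s): [2.22, 2.22, 2.79, 3.14, 3.14, 3.14].

INTERFACE

Orientations are given as [roll, pitch, yaw] about the fixed x, y, z axes, in that order (R = Rz(yaw) Ry(pitch) Rx(roll)).
In Python, from rig import r, eyes, workorder gives the robot as it stands. The module is installed in compiled form; this text tells all that it offers.
- The arm moves only by the tool step_arm, never from a script. Its argument "moves" is a list of rows, each an object of numbers: "tx", "ty", "tz": the shift along the tool's x, y, z scaled (see below); "ax", "ay", "az": the turn, a rotation vector about the tool's x, y, z scaled (see below). In form: [{"tx": .., "ty": .., "tz": .., "ax": .., "ay": .., "az": ..}, ...]. A call has 1 to 5 rows; each row shifts and turns the commanded pose from where the row before left it, along the tool's axes as they then stand; what a row does not reach is not made up. The controller multiplies each number of a shift by 25 mm and each number of a turn by 90 degrees. A row lasts 1/8 s, in which the tool goes at most 62.5 mm and 10.7 degrees, less where a joint would pass 70% of its speed; a pose out of reach is approached as far as the arm can. A call with a number of a shift or a turn outside -1 to 1 is refused whole. A call with a gripper value outside its range is refused whole. "gripper" is the opening, from 0 (shut) to 1 (fully open), set as the call begins (left out, the last holds). The fingers move at their own pace and stop on an object; "newtons" is the grip in N (left out, the last holds). Time passes only in rows, so rows that do not move let the fingers close. It gives the time, the measured TCP pose, the force, the opening and the grip force at its end, in the units of the state.
- r.sense(): the state, without advancing time (a new reading comes with each control period).
- eyes.grab_frame(name): name is "scene" or "top" or "wrist"; returns (picture, depth): 480x640x3 uint8, red, green, blue; 480x640 float32, mm along the optical axis (not along the pixel's ray), 0 where there is no reading.
- eyes.camera_info(name): a dict with "intrinsics" (3x3 intrinsics, pixels), "cam_to_world" (4x4, takes a point from camera to world coordinates). Camera axes: x right, y up, looking along -z (the intrinsics and any distortion apply to the point x, -y, -z); pixel columns grow to the right and rows downward; lengths in mm; the calibration is good to about 2 mm. The wrist camera is an equidistant fisheye: a pixel r from the principal point sees the ray r / f radians off the axis. A picture is of the moment at which its call begins: read the wrist's pose just before it. camera_info takes no time and is no camera call; for the wrist camera it gives the pose at the moment of the call.
- workorder.sign_off(): hands the job in; it is judged then, once.
The state is a dict: "clock": time; "qpos": joint angles; "qvel": joint speeds; "joint_efforts": joint torques, N m; "eef_pos": TCP position; "tcp_rot": TCP orientation; "contact_force": force on the tool from outside, world axes, zero at the start; "wrist_torque": the same for the moment, N m; "opening": opening from 0.0 (shut) to 1.0 (fully open); "grasp_force": force on a finger pad.
Only numpy, scipy, OpenCV 4.12 (cv2) and the standard library are available. Lean on these libraries where they do the work, as an engineer would, in place of code of your own. Each camera call takes 0.05 s, during which the arm holds its last target. There are 200 camera calls.

## Working session

There is one attempt and no reset: what is moved stays moved. The work goes in short steps, Python scripts to look and compute and a tool call to move; the robot and the scene stay as the last step left them, time stands still between calls to the robot, and variables do not carry over. Pictures are saved under pics/ and viewed, at most 10 in all, crops included, and the job is handed in when it is done.

Besides the shell and the picture viewer there is one more tool, called as name(argument=value, ...) on one line, values as JSON. step_arm: Moves the arm, as the interface text tells. Its arguments: {"type":"object","properties":{"moves":{"type":"array","items":{"type":"object","properties":{"tx":{"type":"number"},"ty":{"type":"number"},"tz":{"type":"number"},"ax":{"type":"number"},"ay":{"type":"number"},"az":{"type":"number"}}}},"gripper":{"type":"number"},"newtons":{"type":"number"}},"required":["moves"]}

```bash
mkdir -p pics; cat > h.py <<'E'
import numpy as np, cv2
from rig import r, eyes, workorder
def grab(n):
    i=eyes.camera_info(n); p,d=eyes.grab_frame(n); return p,d,np.array(i["intrinsics"]),np.array(i["cam_to_world"])
def world(d,K,T):
    v,u=np.mgrid[0:480,0:640]
    P=np.stack([(u-K[0,2])/K[0,0]*d,-(v-K[1,2])/K[1,1]*d,-d,np.ones_like(d)],-1)
    return (P@T.T)[...,:3]
def save(n,p): cv2.imwrite("pics/"+n+".png",p[...,::-1])
E
python3 - <<'E'
from h import *
for n in("top","scene"):
    p,d,K,T=grab(n); save(n+"0",p); np.savez("/tmp/%s.npz"%n,p=p,d=d,K=K,T=T); print(K,T.round(3))
    print(eyes.camera_info(n).keys())
print(r.sense())
E
```

```text
[[474.13604954   0.         314.69009893]
 [  0.         474.13604954 237.82464931]
 [  0.           0.           1.        ]] [[-2.400000e-02  9.970000e-01 -7.800000e-02  3.995660e+02]
 [-1.000000e+00 -2.400000e-02 -2.000000e-03 -4.595700e+01]
 [-3.000000e-03  7.800000e-02  9.970000e-01  1.089268e+03]
 [ 0.000000e+00  0.000000e+00  0.000000e+00  1.000000e+00]]
dict_keys(['intrinsics', 'cam_to_world'])
[[474.36205408   0.         318.89603781]
 [  0.         474.36205408 244.19009895]
 [  0.           0.           1.        ]] [[-7.57000e-01 -4.64000e-01  4.61000e-01  8.90713e+02]
 [ 6.54000e-01 -5.38000e-01  5.32000e-01  4.51380e+02]
 [ 1.00000e-03  7.04000e-01  7.10000e-01  6.82114e+02]
 [ 0.00000e+00  0.00000e+00  0.00000e+00  1.00000e+00]]
dict_keys(['intrinsics', 'cam_to_world'])
{'clock': 0.1, 'qpos': array([-1.26239307e+00,  3.53578752e-01,  1.63409466e+00,  4.10938039e-05,
        1.15522726e+00, -2.41895034e-03]), 'qvel': array([-0.00104971, -0.0007413 , -0.00202546, -0.00079103,  0.00022122,
       -0.00043329]), 'joint_efforts': array([-1.81761707e-04, -6.06357837e+01, -3.42817354e+01,  4.42335227e-05,
        3.81630103e-03,  1.37214272e-05]), 'eef_pos': array([ 191.01191812, -594.61119789,  227.42192307]), 'tcp_rot': array([-3.14028472e+00, -4.07383800e-05,  3.10805569e-01]), 'contact_force': array([ 0.06736016,  0.01769079, -0.44471125]), 'wrist_torque': array([ 0.01248882, -0.00537462, -0.00224708]), 'grasp_force': 0.0, 'opening': 1.0006004775201416}
```

View pics/top0.png

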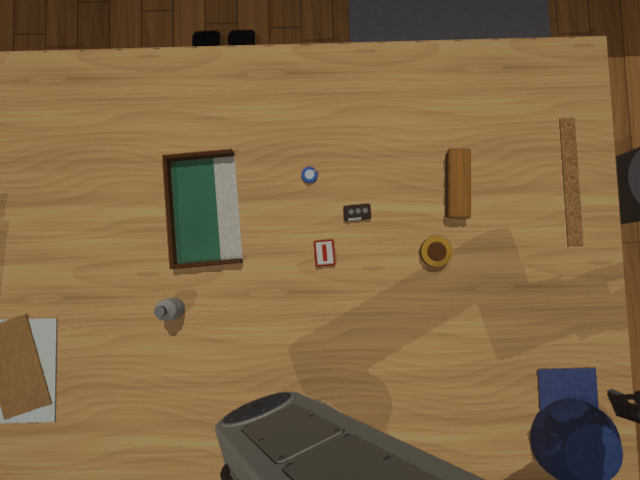

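View pics/scene0.png

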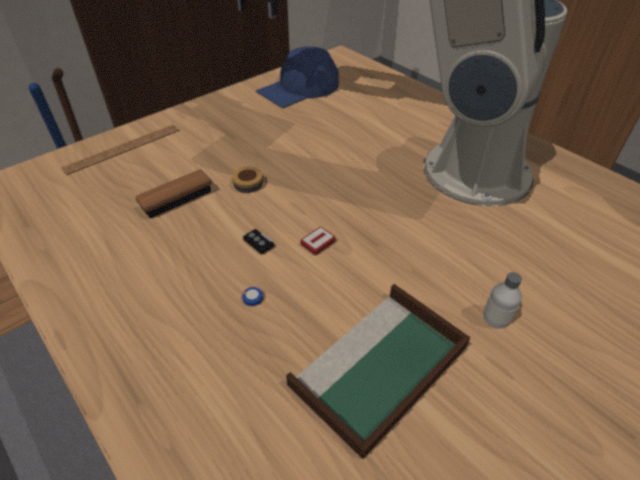

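The top view has world +y to the left and +x up. The tray spans cols 165–242, rows 150–268, with its mouth to the right. The key is at (357,212), the tag at (310,175), the tin at (324,252) and the spray bottle at (170,309). The scene view shows the same layout, with the lane between the three items and the tray clear.

```bash
cat >> h.py <<'E'
def find(p,W,zlo=5,zhi=22):
    """poses of the three items and felt from colour (+depth height)"""
    h=cv2.cvtColor(p,cv2.COLOR_RGB2HSV).astype(int); H,S,V=h[...,0],h[...,1],h[...,2]
    B=(W[...,0]>250)&(W[...,0]<750)&(W[...,1]>-330)&(W[...,1]<420)
    m={"tag":(H>100)&(H<130)&(S>120),"tin":((H<6)|(H>172))&(S>130)&(V>60),"key":(V<60)&(S<90),"felt":(H>65)&(H<95)&(S>80)}
    out={}
    for k,a in m.items():
        a=cv2.morphologyEx((a&B).astype(np.uint8),cv2.MORPH_CLOSE,np.ones((5,5)))
        c,_=cv2.findContours(a,cv2.RETR_EXTERNAL,cv2.CHAIN_APPROX_NONE)
        for c in sorted(c,key=cv2.contourArea)[::-1][:2 if k=="key" else 1]:
            f=np.zeros(a.shape,np.uint8); cv2.drawContours(f,[c],-1,1,-1); P=W[f>0]
            z=np.median(P[:,2]); rc=cv2.minAreaRect(P[:,:2].astype(np.float32))
            print(k,"px",c.mean((0,1)).round(),"n",len(P),"z %.1f"%z,"c",np.round(rc[0],1),"size",np.round(rc[1],1),"ang %.1f"%rc[2])
E
python3 - <<'E'
from h import *
for n in("top","scene"):
    f=np.load("/tmp/%s.npz"%n); W=world(f["d"],f["K"],f["T"]); print(n); find(f["p"],W)
    g=W[(W[...,0]>350)&(W[...,0]<700)&(abs(W[...,1])<300)&(abs(W[...,2])<8)]; print("bench z",np.median(g[:,2]))
    w=(W[...,2]>24)&(W[...,2]<40)&(W[...,0]>300)&(W[...,0]<700)&(W[...,1]>80)&(W[...,1]<400)
    k,l,s,c=cv2.connectedComponentsWithStats(w.astype(np.uint8)); i=1+s[1:,4].argmax(); P=W[l==i]; print("walls",s[i],cv2.minAreaRect(P[:,:2].astype(np.float32)))
    b=(W[...,2]>18)&(W[...,2]<120)&(W[...,0]>350)&(W[...,0]<700)&(W[...,1]>-400)&(W[...,1]<420)
    k,l,s,c=cv2.connectedComponentsWithStats(b.astype(np.uint8))
    for i in range(1,k):
        if s[i,4]>60: P=W[l==i]; print("blob",c[i].round(),P.min(0).round(),P.max(0).round())
E
```

```text
top
tag px [309. 174.] n 91 z 10.8 c [630.7 -34.1] size [33.2 33.4] ang 33.9
tin px [324. 252.] n 464 z 15.0 c [439.2 -65.7] size [77.6 42.8] ang 2.4
key px [356. 211.] n 203 z 13.0 c [489.1 -92.8] size [ 46.4 196.7] ang 49.1
key px [191. 162.] n 193 z -0.6 c [560.5 100.8] size [429.2  73.6] ang 52.1
felt px [195. 211.] n 4225 z -0.7 c [486.7 170.4] size [414.2 214.7] ang 40.7
bench z -1.0762762417452905
walls [ 162  149   79  120 1195] ((557.7003173828125, 211.80458068847656), (260.5094909667969, 161.53408813476562), 3.799734354019165)
blob [186. 208.] [423. 124.  18.] [691. 300.  38.]
blob [459. 183.] [ 519. -400.   22.] [ 679. -343.   43.]
blob [436. 251.] [ 413. -351.   19.] [ 481. -281.   32.]
blob [168. 300.] [350. 262.  20.] [358. 293.  79.]
scene
tag px [253. 298.] n 116 z 11.1 c [764.6 199.9] size [561.6  33. ] ang 60.0
tin px [317. 245.] n 163 z 13.0 c [679.4 180.5] size [684.   65.9] ang 46.5
key px [258. 241.] n 365 z 13.8 c [696.6 149.7] size [715.5  54.7] ang 61.6
key px [342. 420.] n 129 z 0.6 c [666.3 241.6] size [16.7 98.5] ang 6.2
felt px [386. 376.] n 7012 z 0.4 c [679.3 281.8] size [519.7 154.2] ang 22.2
bench z 0.10104754654423687
walls [ 286  284  184  170 2648] ((555.7445068359375, 212.73199462890625), (261.4169616699219, 160.06439208984375), 3.7065553665161133)
blob [246. 177.] [ 411. -351.   18.] [ 480. -279.   31.]
blob [173. 191.] [ 518. -400.   18.] [ 679. -340.   43.]
blob [389. 379.] [420. 125.  18.] [691. 301.  35.]
blob [496. 308.] [350. 263.  18.] [358. 298.  77.]
```

```bash
cat > h2.py <<'E'
from h import *
TC=np.array([557.0,207.3]); A=np.radians(3.75); R=np.array([[np.cos(A),-np.sin(A)],[np.sin(A),np.cos(A)]])
def plane(uv,z,K,T):
    uv=np.asarray(uv,float); d=np.stack([(uv[:,0]-K[0,2])/K[0,0],-(uv[:,1]-K[1,2])/K[1,1],-np.ones(len(uv))],1)@T[:3,:3].T
    return (T[:3,3]+d*((z-T[2,3])/d[:,2])[:,None])[:,:2]
def locate(p,K,T):
    h=cv2.cvtColor(p,cv2.COLOR_RGB2HSV).astype(int); H,S,V=h[...,0],h[...,1],h[...,2]
    v,u=np.mgrid[0:480,0:640]; G=plane(np.c_[u.ravel(),v.ravel()],0,K,T); tr=((G-TC)@R).reshape(480,640,2)
    B=(abs(tr[...,0])<118)&(tr[...,1]>-420)&(tr[...,1]<70)
    m={"key":(V<60)&(S<110),"tag":(H>100)&(H<130)&(S>120),"tin":((H<6)|(H>170))&(S>130)&(V>50)}
    zz={"key":13,"tag":11,"tin":15}; ar={"key":62*36,"tag":38*38,"tin":60*46}; out={}
    for k,a in m.items():
        b=B if k!="tin" else (abs(tr[...,0])<145)&(tr[...,1]>-420)&(tr[...,1]<70)
        a=cv2.morphologyEx((a&b).astype(np.uint8),cv2.MORPH_CLOSE,np.ones((7,7)))
        cs,_=cv2.findContours(a,cv2.RETR_EXTERNAL,cv2.CHAIN_APPROX_NONE); best=None
        for c in cs:
            if len(c)<12: continue
            q=plane(c[:,0],zz[k],K,T); rc=cv2.minAreaRect(q.astype(np.float32)); e=abs(np.log(rc[1][0]*rc[1][1]/ar[k]))
            if best is None or e<best[0]: best=(e,rc,c.mean((0,1)))
        if best is None: print(k,"none"); continue
        rc=best[1]; t=(np.array(rc[0])-TC)@R; out[k]=t
        print(k,best[2].round(),"world",np.round(rc[0],1),"tray",t.round(1),"size",np.round(rc[1]),"ang %.0f (tray %.0f)"%(rc[2],rc[2]-3.75))
    return out
def look(n="top"):
    s=r.sense(); p,d,K,T=grab(n); o=locate(p,K,T); e=s["eef_pos"]
    print("tcp",e.round(1),"tray",((e[:2]-TC)@R).round(1),"rpy",s["tcp_rot"].round(3),"t",s["clock"],"F",s["contact_force"].round(1)); return p
E
python3 - <<'E'
from h2 import *
for n in("top","scene"):
    f=np.load("/tmp/%s.npz"%n); print(n); locate(f["p"],f["K"],f["T"])
for t in [(0,-75),(0,25)]: print(TC+R@np.array(t))
E
```

```text
top
key [357. 211.] world [ 542.1 -142.2] tray [ -37.7 -347.8] size [30. 58.] ang 4 (tray 1)
tag [309. 174.] world [630.8 -34.7] tray [  57.8 -246.3] size [32. 35.] ang 89 (tray 85)
tin [324. 251.] world [454.2 -64.8] tray [-120.4 -264.8] size [47. 43.] ang 5 (tray 1)
scene
key [258. 241.] world [ 542.5 -136.1] tray [ -36.9 -341.7] size [34. 64.] ang 3 (tray -1)
tag [253. 298.] world [631.6 -27.1] tray [  59.1 -238.8] size [28. 34.] ang 79 (tray 76)
tin [315. 244.] world [461.5 -58. ] tray [-112.7 -258.5] size [43. 47.] ang 2 (tray -2)
[561.90523469 132.46058076]
[555.36492177 232.24647308]
```

step_arm(moves=[{"az":0.1},{"az":0.1},{},{}], gripper=0)

```text
schema error: expected keys tx, ty, tz, ax, ay, az
```

step_arm(moves=[{"tx":0,"ty":0,"tz":0,"ax":0,"ay":0,"az":0.078},{"tx":0,"ty":0,"tz":0,"ax":0,"ay":0,"az":0.078},{"tx":0.8,"ty":-1,"tz":0,"ax":0,"ay":0,"az":0},{"tx":0.8,"ty":-1,"tz":0,"ax":0,"ay":0,"az":0},{"tx":0.8,"ty":-1,"tz":0,"ax":0,"ay":0,"az":0}], gripper=0)

```text
clock: 0.72
eef_pos: [246.4, -515.2, 227.7]
tcp_rot: [-3.141, 0.0, 0.065]
contact_force: [0.5, 0.2, -0.1]
opening: 0.002
grasp_force: 0.0
```

step_arm(moves=[{"tx":0.8,"ty":-1,"tz":0,"ax":0,"ay":0,"az":0},{"tx":0.8,"ty":-1,"tz":0,"ax":0,"ay":0,"az":0},{"tx":0.8,"ty":-1,"tz":0,"ax":0,"ay":0,"az":0},{"tx":0.8,"ty":-1,"tz":0,"ax":0,"ay":0,"az":0},{"tx":0.8,"ty":-1,"tz":0,"ax":0,"ay":0,"az":0}])

```text
clock: 1.35
eef_pos: [338.0, -383.9, 227.9]
tcp_rot: [-3.141, 0.0, 0.066]
contact_force: [0.1, -0.0, -0.3]
opening: 0.003
grasp_force: 0.0
```

step_arm(moves=[{"tx":0.8,"ty":-1,"tz":0,"ax":0,"ay":0,"az":0},{"tx":0.8,"ty":-1,"tz":0.2,"ax":0,"ay":0,"az":0},{"tx":0.8,"ty":-1,"tz":0.4,"ax":0,"ay":0,"az":0},{"tx":0.8,"ty":-1,"tz":0.4,"ax":0,"ay":0,"az":0},{"tx":0.8,"ty":-1,"tz":0.4,"ax":0,"ay":0,"az":0}])

```text
clock: 1.98
eef_pos: [429.6, -252.7, 192.6]
tcp_rot: [-3.141, 0.0, 0.066]
contact_force: [-0.1, -0.6, -0.3]
opening: 0.001
grasp_force: 0.0
```

```bash
sed -i 's/\[...,0\])<145/[...,0])<175/' h2.py; python3 - <<'E'
from h2 import *
for n in("top","scene"):
    f=np.load("/tmp/%s.npz"%n); print(n); locate(f["p"],f["K"],f["T"])
print("now"); save("s1",look("scene")); print(r.sense()["opening"])
E
```

```text
top
key [357. 211.] world [ 542.1 -142.2] tray [ -37.7 -347.8] size [30. 58.] ang 4 (tray 1)
tag [309. 174.] world [630.8 -34.7] tray [  57.8 -246.3] size [32. 35.] ang 89 (tray 85)
tin [324. 252.] world [449.9 -65.1] tray [-124.6 -264.8] size [56. 43.] ang 4 (tray 0)
scene
key [258. 241.] world [ 542.5 -136.1] tray [ -36.9 -341.7] size [34. 64.] ang 3 (tray -1)
tag [253. 298.] world [631.6 -27.1] tray [  59.1 -238.8] size [28. 34.] ang 79 (tray 76)
tin [318. 243.] world [452.1 -58.3] tray [-122.  -258.2] size [61. 47.] ang 2 (tray -2)
now
key [258. 241.] world [ 542.2 -136.1] tray [ -37.2 -341.7] size [35. 64.] ang 3 (tray -1)
tag [253. 298.] world [631.7 -26.8] tray [  59.2 -238.5] size [29. 34.] ang 79 (tray 76)
tin [318. 243.] world [452.3 -58.2] tray [-121.9 -258.1] size [60. 46.] ang 4 (tray 0)
tcp [ 429.6 -252.7  192.6] tray [-157.2 -450.7] rpy [-3.141  0.     0.066] t 1.975 F [-0.1 -0.6 -0.3]
0.00020573050469472392
```

View pics/s1.png

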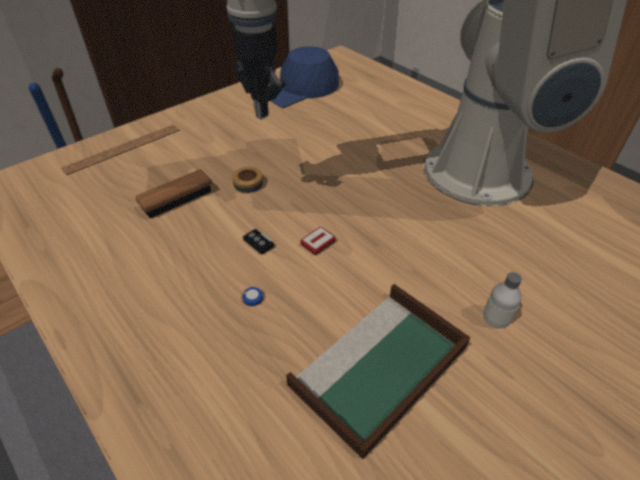

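The scene view shows the closed fingertips at about (262,112), high above the bench. Nothing has moved: key (258,241), tag (253,297), tin (318,241).

step_arm(moves=[{"tx":0.58,"ty":-0.85,"tz":0.6,"ax":0,"ay":0,"az":0},{"tx":0.58,"ty":-0.85,"tz":0.6,"ax":0,"ay":0,"az":0},{"tx":0.58,"ty":-0.85,"tz":0.6,"ax":0,"ay":0,"az":0},{"tx":0.58,"ty":-0.85,"tz":0.6,"ax":0,"ay":0,"az":0},{"tx":0.58,"ty":-0.85,"tz":0.6,"ax":0,"ay":0,"az":0}])

```text
clock: 2.65
eef_pos: [494.7, -142.2, 117.5]
tcp_rot: [-3.141, 0.0, 0.066]
contact_force: [0.4, 0.7, -0.3]
opening: -0.001
grasp_force: 0.0
```

step_arm(moves=[{"tx":0,"ty":0,"tz":0.9,"ax":0,"ay":0,"az":0},{"tx":0,"ty":0,"tz":0.9,"ax":0,"ay":0,"az":0},{"tx":0,"ty":0,"tz":0.9,"ax":0,"ay":0,"az":0},{"tx":0,"ty":0,"tz":0.5,"ax":0,"ay":0,"az":0},{"tx":0,"ty":0,"tz":0.3,"ax":0,"ay":0,"az":0}])

```text
clock: 3.28
eef_pos: [494.4, -142.9, 30.1]
tcp_rot: [-3.141, 0.001, 0.066]
contact_force: [1.0, 1.3, 0.7]
opening: 0.005
grasp_force: 0.0
```

```bash
python3 - <<'E'
from h2 import *
save("s2",cv2.resize(look("scene")[130:330,180:400],None,fx=3,fy=3)[:600])
E
```

```text
key [258. 241.] world [ 542.1 -136.7] tray [ -37.4 -342.3] size [35. 64.] ang 3 (tray -1)
tag [253. 298.] world [631.6 -27.1] tray [  59.1 -238.8] size [28. 34.] ang 79 (tray 76)
tin [318. 243.] world [452.1 -58.4] tray [-122.  -258.3] size [61. 48.] ang 3 (tray -1)
tcp [ 494.4 -142.9   30.1] tray [ -85.4 -345.4] rpy [-3.141e+00  1.000e-03  6.600e-02] t 3.275 F [1.  1.3 0.7]
```

View pics/s2.png

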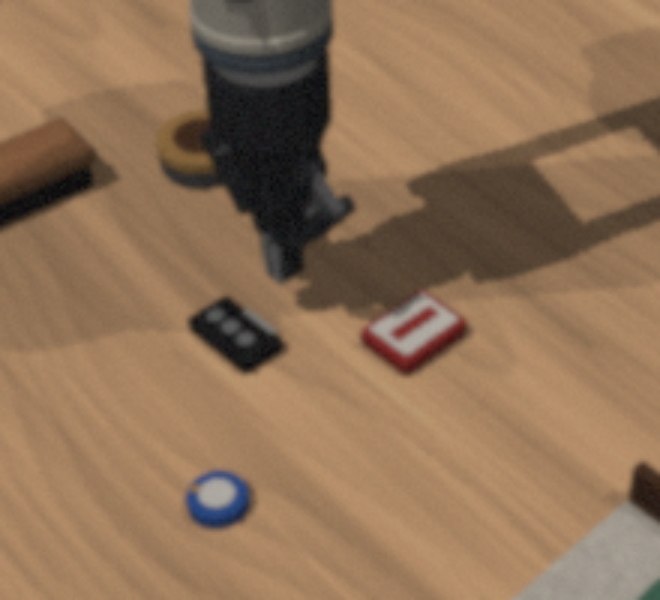

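The crop shows the shut fingertip at (285,275), beside the key's robot-side long face at (238,335). The tin and tag are clear of it, so I'll push the key sideways.

step_arm(moves=[{"tx":0.4,"ty":0,"tz":0,"ax":0,"ay":0,"az":0},{"tx":0.4,"ty":0,"tz":0,"ax":0,"ay":0,"az":0},{"tx":0.4,"ty":0,"tz":0,"ax":0,"ay":0,"az":0},{"tx":0.4,"ty":0,"tz":0,"ax":0,"ay":0,"az":0},{"tx":0.3,"ty":0,"tz":0,"ax":0,"ay":0,"az":0}])

```text
clock: 3.95
eef_pos: [542.8, -139.7, 30.7]
tcp_rot: [3.141, -0.0, 0.066]
contact_force: [0.1, -0.0, 0.2]
opening: -0.001
grasp_force: 0.0
```

```bash
python3 - <<'E'
from h2 import *
look("scene");look("top")
E
```

```text
key [343. 423.] world [671.  242.1] tray [116.   27.3] size [21. 92.] ang 10 (tray 6)
tag [253. 298.] world [631.6 -27.1] tray [  59.1 -238.8] size [28. 34.] ang 79 (tray 76)
tin [318. 243.] world [452.7 -58.9] tray [-121.5 -258.8] size [61. 48.] ang 4 (tray 0)
tcp [ 542.8 -139.7   30.7] tray [ -36.8 -345.3] rpy [ 3.141 -0.     0.066] t 3.95 F [ 0.1 -0.   0.2]
key [192. 163.] world [663.8 235.4] tray [108.4  21.1] size [12. 90.] ang 4 (tray 0)
tag [309. 174.] world [630.8 -34.7] tray [  57.8 -246.3] size [32. 35.] ang 89 (tray 85)
tin [315. 247.] world [460.1 -44.2] tray [-113.2 -244.6] size [ 9. 35.] ang 79 (tray 75)
tcp [ 543.8 -139.8   30.8] tray [ -35.9 -345.5] rpy [ 3.141e+00 -1.000e-03  6.600e-02] t 4.0 F [-0.6 -0.1  0.6]
```

step_arm(moves=[{"tx":0.2,"ty":0,"tz":0,"ax":0,"ay":0,"az":0},{"tx":-0.8,"ty":0,"tz":0,"ax":0,"ay":0,"az":0},{"tx":0,"ty":0.9,"tz":0,"ax":0,"ay":0,"az":0},{"tx":0,"ty":0.9,"tz":0,"ax":0,"ay":0,"az":0},{"tx":0,"ty":0.9,"tz":0,"ax":0,"ay":0,"az":0}])

```text
clock: 4.68
eef_pos: [531.8, -209.5, 30.7]
tcp_rot: [3.141, -0.0, 0.066]
contact_force: [0.2, 0.0, 0.2]
opening: -0.002
grasp_force: 0.0
```

```bash
python3 - <<'E'
from h2 import *
save("s3",cv2.resize(look("scene")[130:330,180:400],None,fx=3,fy=3)[:600]);look("top")
E
```

```text
key [258. 241.] world [ 542.2 -136.2] tray [ -37.2 -341.8] size [35. 64.] ang 3 (tray -1)
tag [253. 298.] world [631.6 -27.1] tray [  59.1 -238.8] size [28. 34.] ang 79 (tray 76)
tin [317. 243.] world [452.3 -58.3] tray [-121.9 -258.2] size [62. 47.] ang 2 (tray -2)
tcp [ 531.8 -209.5   30.7] tray [ -52.4 -414.3] rpy [ 3.141 -0.     0.066] t 4.675 F [0.2 0.  0.2]
key [358. 211.] world [ 542.1 -144.9] tray [ -38.  -350.5] size [33. 65.] ang 1 (tray -3)
tag [309. 174.] world [630.8 -34.7] tray [  57.8 -246.3] size [32. 35.] ang 89 (tray 85)
tin [324. 253.] world [449.8 -65. ] tray [-124.8 -264.7] size [56. 43.] ang 4 (tray -0)
tcp [ 532.4 -212.    30.9] tray [ -52.  -416.8] rpy [ 3.14e+00 -1.00e-03  6.50e-02] t 4.725 F [ 0.3 -1.7  1. ]
```

View pics/s3.png

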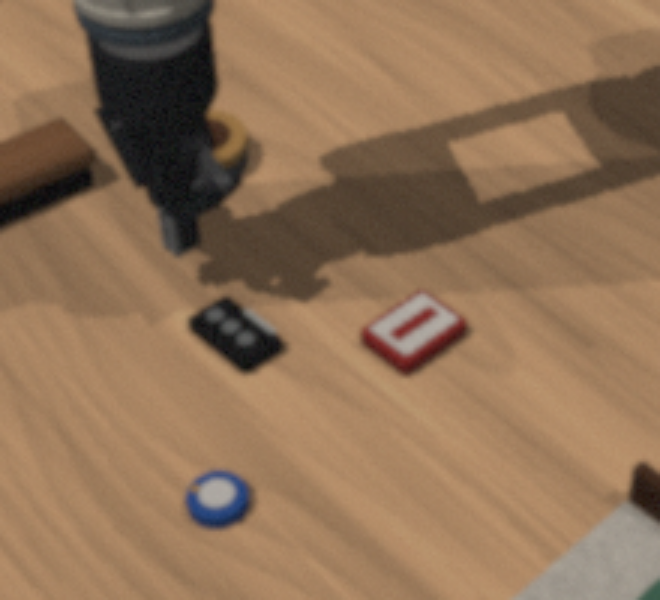

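```bash
python3 - <<'E'
from h2 import *
print(r.sense())
for n in("scene","top"):
    p,d,K,T=grab(n); W=world(d,K,T); e=r.sense()["eef_pos"]
    m=(d>0)&(abs(W[...,0]-e[0])<60)&(abs(W[...,1]-e[1])<60)&(W[...,2]>3)&(W[...,2]<140); P=W[m]
    for lo in range(3,140,12):
        q=P[(P[:,2]>=lo)&(P[:,2]<lo+12)]
        if len(q)>4: print(n,lo,len(q),np.percentile((q[:,:2]-TC)@R,[2,98],axis=0).round(0).tolist())
E
```

```text
{'clock': 4.775, 'qpos': array([-3.79533570e-01,  5.28774226e-01,  1.88469970e+00, -3.89035775e-04,
        7.26698015e-01,  1.12783834e+00]), 'qvel': array([ 0.0299781 , -0.00596031,  0.02557677,  0.01363388,  0.00025501,
        0.0336068 ]), 'joint_efforts': array([ -0.84720366, -60.74069023, -22.89707601,  -0.11339269,
         0.07635221,  -0.38470874]), 'eef_pos': array([ 532.15020336, -210.74114176,   30.72374231]), 'tcp_rot': array([ 3.14074983e+00, -1.17259666e-03,  6.37154788e-02]), 'contact_force': array([ 1.51669766, -0.13751197,  1.01513932]), 'wrist_torque': array([ 0.04238841,  0.05422804, -0.03140384]), 'grasp_force': 0.0, 'opening': 0.003193791395208126}
scene 3 118 [[-82.0, -437.0], [-12.0, -356.0]]
scene 15 32 [[-51.0, -372.0], [-25.0, -355.0]]
scene 27 10 [[-57.0, -416.0], [-41.0, -409.0]]
scene 39 47 [[-57.0, -424.0], [-40.0, -401.0]]
scene 51 63 [[-58.0, -422.0], [-39.0, -401.0]]
scene 63 33 [[-50.0, -430.0], [-39.0, -402.0]]
scene 75 86 [[-61.0, -449.0], [-38.0, -383.0]]
scene 87 99 [[-60.0, -455.0], [-37.0, -373.0]]
scene 99 155 [[-61.0, -463.0], [-33.0, -364.0]]
scene 111 174 [[-63.0, -470.0], [-33.0, -355.0]]
scene 123 209 [[-62.0, -472.0], [-32.0, -355.0]]
scene 135 87 [[-57.0, -430.0], [-31.0, -369.0]]
top 3 97 [[-69.0, -373.0], [6.0, -354.0]]
top 15 10 [[-55.0, -365.0], [-25.0, -355.0]]
top 111 12 [[-62.0, -368.0], [-37.0, -354.0]]
top 123 55 [[-61.0, -365.0], [-38.0, -355.0]]
```

The fingertip passed over the key without touching it. The key hasn't moved (238,335 in the crop), and the tip at (180,250) is clearly hanging well above the bench. The tip is higher than the text says, so I'll measure it.

```bash
cat >> h2.py <<'E'
def tip():
    p,d,K,T=grab("scene"); W=world(d,K,T); e=r.sense()["eef_pos"]
    m=(d>0)&(abs(W[...,0]-e[0])<25)&(abs(W[...,1]-e[1])<25)&(W[...,2]>4)&(W[...,2]<80)&(p.max(-1)<110)
    v,u=np.nonzero(m); i=np.argsort(v)[::-1][:8]
    print("tip px",list(zip(u[i],v[i])),"z",W[v[i],u[i],2].round(1))
    for z in (0,5,10,20,30): print(z,((plane(np.c_[u[i[:3]],v[i[:3]]],z,K,T)-TC)@R).mean(0).round(1))
    print("tcp",e.round(1),((e[:2]-TC)@R).round(1))
E
python3 - <<'E'
from h2 import *
tip()
E
```

```text
tip px [(np.int64(240), np.int64(215)), (np.int64(239), np.int64(215)), (np.int64(242), np.int64(214)), (np.int64(241), np.int64(214)), (np.int64(240), np.int64(214)), (np.int64(239), np.int64(214)), (np.int64(238), np.int64(214)), (np.int64(244), np.int64(213))] z [35.8 35.8 34.1 41.7 42.5 39.2 39.6 33. ]
0 [ -68.8 -442.6]
5 [ -65.7 -437.7]
10 [ -62.7 -432.9]
20 [ -56.6 -423.1]
30 [ -50.4 -413.4]
tcp [ 531.2 -208.2   30.4] [ -52.9 -412.9]
```

step_arm(moves=[{"tx":0,"ty":0,"tz":0.3,"ax":0,"ay":0,"az":0},{"tx":0,"ty":0,"tz":0.3,"ax":0,"ay":0,"az":0},{"tx":0,"ty":0,"tz":0,"ax":0,"ay":0,"az":0}])

```text
clock: 5.3
eef_pos: [530.8, -207.5, 14.6]
tcp_rot: [-3.141, 0.002, 0.066]
contact_force: [-1.0, 0.2, 0.5]
opening: 0.001
grasp_force: 0.0
```

```bash
python3 - <<'E'
from h2 import *
tip()
i=eyes.camera_info("wrist"); print(np.array(i["cam_to_world"]).round(2), i["intrinsics"])
E
```

```text
tip px [(np.int64(242), np.int64(221)), (np.int64(241), np.int64(221)), (np.int64(240), np.int64(221)), (np.int64(244), np.int64(220)), (np.int64(243), np.int64(220)), (np.int64(242), np.int64(220)), (np.int64(241), np.int64(220)), (np.int64(240), np.int64(220))] z [18.3 20.2 23.1 17.  25.5 27.1 22.3 23.2]
0 [ -57.3 -425.5]
5 [ -54.3 -420.8]
10 [ -51.3 -416. ]
20 [ -45.4 -406.6]
30 [ -39.4 -397.1]
tcp [ 531.1 -207.7   15. ] [ -53.  -412.4]
[[ 7.0000e-02  9.6000e-01  2.8000e-01  6.0208e+02]
 [-1.0000e+00  6.0000e-02  2.0000e-02 -2.0343e+02]
 [-0.0000e+00 -2.8000e-01  9.6000e-01  1.6102e+02]
 [ 0.0000e+00  0.0000e+00  0.0000e+00  1.0000e+00]] [[371.64829954   0.         321.28505236]
 [  0.         371.64829954 245.9713528 ]
 [  0.           0.           1.        ]]
```

step_arm(moves=[{"tx":0,"ty":0,"tz":0.2,"ax":0,"ay":0,"az":0},{"tx":0,"ty":0,"tz":0.1,"ax":0,"ay":0,"az":0},{"tx":0,"ty":0,"tz":0,"ax":0,"ay":0,"az":0}])

```text
clock: 5.72
eef_pos: [531.3, -208.1, 7.9]
tcp_rot: [-3.141, 0.0, 0.066]
contact_force: [0.6, -0.6, -0.9]
opening: 0.002
grasp_force: 0.0
```

```bash
python3 - <<'E'
from h2 import *
tip()
p,*_=grab("wrist"); save("w1",p)
E
```

```text
tip px [(np.int64(241), np.int64(224)), (np.int64(242), np.int64(223)), (np.int64(241), np.int64(223)), (np.int64(240), np.int64(223)), (np.int64(244), np.int64(222)), (np.int64(243), np.int64(222)), (np.int64(242), np.int64(222)), (np.int64(241), np.int64(222))] z [13.3 12.2 15.8 15.4 12.1 19.  19.3 17.4]
0 [ -53.3 -419.2]
5 [ -50.3 -414.5]
10 [ -47.4 -409.8]
20 [ -41.5 -400.4]
30 [ -35.6 -391.1]
tcp [ 531.4 -208.1    8. ] [ -52.7 -412.8]
```

View pics/w1.png

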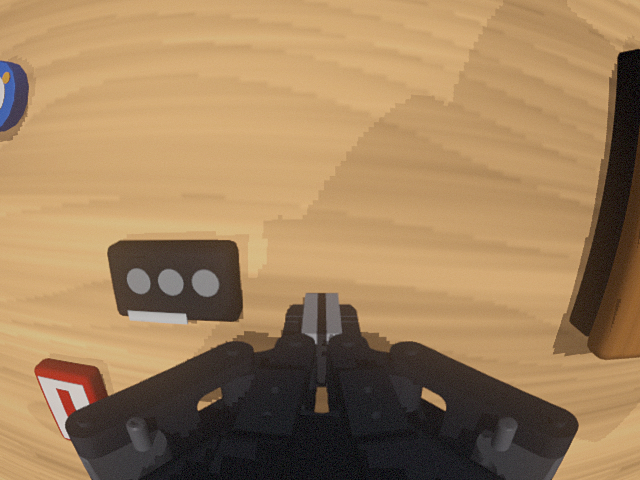

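The wrist view has +y to the left: closed tip at (322,295), key at (175,280), tin at (68,400), brush at the right edge. The tip is still above the bench, so I'll lower it a little more and check the force.

step_arm(moves=[{"tx":0,"ty":0,"tz":0.1,"ax":0,"ay":0,"az":0},{"tx":0,"ty":0,"tz":0,"ax":0,"ay":0,"az":0}])

```text
clock: 6.08
eef_pos: [531.3, -208.1, 5.4]
tcp_rot: [-3.141, 0.0, 0.066]
contact_force: [0.5, 0.1, 0.7]
opening: 0.001
grasp_force: 0.0
```

step_arm(moves=[{"tx":0,"ty":0,"tz":0.08,"ax":0,"ay":0,"az":0},{"tx":0,"ty":0,"tz":0,"ax":0,"ay":0,"az":0}])

```text
clock: 6.32
eef_pos: [531.3, -208.1, 3.4]
tcp_rot: [-3.141, 0.0, 0.066]
contact_force: [-0.2, -0.8, -0.3]
opening: 0.001
grasp_force: 0.0
```

```bash
python3 - <<'E'
from h2 import *
tip()
E
```

```text
tip px [(np.int64(242), np.int64(225)), (np.int64(241), np.int64(225)), (np.int64(240), np.int64(225)), (np.int64(244), np.int64(224)), (np.int64(243), np.int64(224)), (np.int64(242), np.int64(224)), (np.int64(241), np.int64(224)), (np.int64(240), np.int64(224))] z [ 7.8 10.6  8.4  8.7 14.2 13.5 10.7 14.2]
0 [ -49.5 -415.6]
5 [ -46.6 -411. ]
10 [ -43.7 -406.3]
20 [ -37.9 -396.9]
30 [ -32.  -387.6]
tcp [ 531.4 -208.1    3.5] [ -52.7 -412.8]
```

step_arm(moves=[{"tx":-0.65,"ty":0,"tz":0.1,"ax":0,"ay":0,"az":0},{"tx":-0.65,"ty":0,"tz":0,"ax":0,"ay":0,"az":0},{"tx":0,"ty":-0.9,"tz":0,"ax":0,"ay":0,"az":0},{"tx":0,"ty":-0.9,"tz":0,"ax":0,"ay":0,"az":0},{"tx":0,"ty":-0.9,"tz":0,"ax":0,"ay":0,"az":0}])

```text
clock: 7.0
eef_pos: [493.0, -142.5, 1.1]
tcp_rot: [-3.141, 0.001, 0.065]
contact_force: [-0.1, 0.2, 0.5]
opening: 0.003
grasp_force: 0.0
```

step_arm(moves=[{"tx":0.4,"ty":0,"tz":0,"ax":0,"ay":0,"az":0},{"tx":0.4,"ty":0,"tz":0,"ax":0,"ay":0,"az":0},{"tx":0.4,"ty":0,"tz":0,"ax":0,"ay":0,"az":0},{"tx":0.2,"ty":0,"tz":0,"ax":0,"ay":0,"az":0},{"tx":0,"ty":0,"tz":0,"ax":0,"ay":0,"az":0}])

```text
clock: 7.62
eef_pos: [529.9, -140.9, 1.0]
tcp_rot: [3.141, -0.0, 0.066]
contact_force: [-0.1, -0.4, -0.8]
opening: 0.001
grasp_force: 0.0
```

```bash
python3 - <<'E'
from h2 import *
look("scene"); p,*_=grab("wrist"); save("w2",p)
E
```

```text
key [341. 421.] world [669.5 240.5] tray [114.5  25.7] size [15. 91.] ang 4 (tray -0)
tag [253. 298.] world [631.5 -26.9] tray [  59.  -238.6] size [29. 34.] ang 79 (tray 76)
tin [317. 243.] world [452.7 -58.8] tray [-121.5 -258.7] size [62. 48.] ang 3 (tray -0)
tcp [ 529.9 -140.9    1. ] tray [ -49.8 -345.6] rpy [ 3.141 -0.     0.066] t 7.625 F [-0.1 -0.4 -0.8]
```

View pics/w2.png

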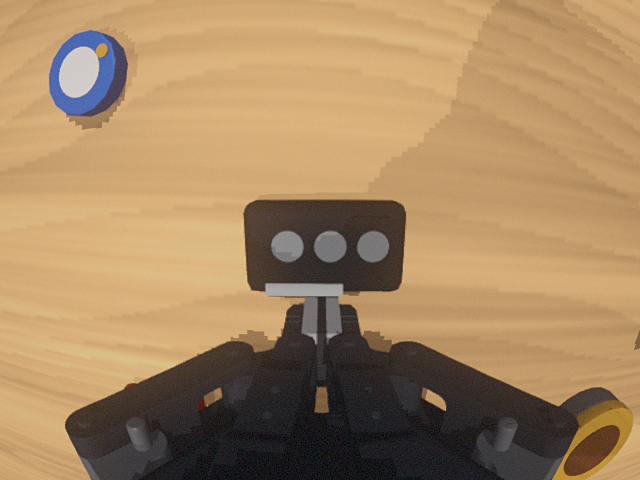

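The tip now touches the middle of the key's long side: key centre (325,245), tip (322,300). I'll continue the sideways push, then go round behind it.

step_arm(moves=[{"tx":0.3,"ty":0,"tz":0,"ax":0,"ay":0,"az":0},{"tx":0.3,"ty":0,"tz":0,"ax":0,"ay":0,"az":0},{"tx":0.2,"ty":0,"tz":0,"ax":0,"ay":0,"az":0},{"tx":-0.8,"ty":0,"tz":0,"ax":0,"ay":0,"az":0},{"tx":0,"ty":0.9,"tz":0,"ax":0,"ay":0,"az":0}])

```text
clock: 8.35
eef_pos: [529.6, -162.1, 0.8]
tcp_rot: [-3.141, 0.002, 0.067]
contact_force: [0.7, 0.1, 0.0]
opening: -0.0
grasp_force: 0.0
```

step_arm(moves=[{"tx":0,"ty":0.9,"tz":0,"ax":0,"ay":0,"az":0},{"tx":0,"ty":0.9,"tz":0,"ax":0,"ay":0,"az":0},{"tx":0.5,"ty":0,"tz":0,"ax":0,"ay":0,"az":0},{"tx":0.5,"ty":0,"tz":0,"ax":0,"ay":0,"az":0},{"tx":0.5,"ty":0,"tz":0,"ax":0,"ay":0,"az":0}])

```text
clock: 8.98
eef_pos: [572.5, -205.0, 1.0]
tcp_rot: [-3.142, -0.0, 0.066]
contact_force: [0.6, -0.1, 0.0]
opening: 0.0
grasp_force: 0.0
```

```bash
python3 - <<'E'
from h2 import *
look("scene"); look("top")
E
```

```text
key [242. 251.] world [ 582.7 -134.1] tray [   3.3 -342.4] size [35. 65.] ang 2 (tray -1)
tag [253. 298.] world [631.6 -27.1] tray [  59.1 -238.8] size [28. 34.] ang 79 (tray 76)
tin [318. 243.] world [452.1 -58.3] tray [-122.1 -258.2] size [61. 47.] ang 2 (tray -2)
tcp [ 572.5 -205.     1. ] tray [ -11.5 -412.4] rpy [-3.142 -0.     0.066] t 8.975 F [ 0.6 -0.1  0. ]
key [354. 194.] world [ 581.7 -136.9] tray [   2.1 -345.1] size [33. 52.] ang 2 (tray -2)
tag [309. 174.] world [630.8 -34.7] tray [  57.8 -246.3] size [32. 35.] ang 89 (tray 85)
tin [324. 253.] world [449.7 -64.8] tray [-124.8 -264.5] size [56. 43.] ang 4 (tray -0)
tcp [ 574.3 -205.     1.3] tray [  -9.7 -412.6] rpy [ 3.141e+00 -2.000e-03  6.700e-02] t 9.025 F [1.6 0.5 1.3]
```

step_arm(moves=[{"tx":0.5,"ty":0,"tz":0,"ax":0,"ay":0,"az":0},{"tx":0,"ty":-0.5,"tz":0,"ax":0,"ay":0,"az":0},{"tx":0,"ty":-0.3,"tz":0,"ax":0,"ay":0,"az":0},{"tx":0,"ty":-0.4,"tz":0,"ax":0,"ay":0,"az":0},{"tx":0,"ty":-0.4,"tz":0,"ax":0,"ay":0,"az":0}])

```text
clock: 9.7
eef_pos: [580.9, -163.9, 1.1]
tcp_rot: [-3.142, 0.0, 0.066]
contact_force: [-0.3, -1.4, 0.3]
opening: 0.0
grasp_force: 0.1
```

step_arm(moves=[{"tx":0,"ty":-0.5,"tz":0,"ax":0,"ay":0,"az":0},{"tx":0,"ty":-0.5,"tz":0,"ax":0,"ay":0,"az":0},{"tx":0,"ty":-0.5,"tz":0,"ax":0,"ay":0,"az":0},{"tx":0,"ty":-0.5,"tz":0,"ax":0,"ay":0,"az":0},{"tx":0,"ty":-0.5,"tz":0,"ax":0,"ay":0,"az":0}])

```text
clock: 10.32
eef_pos: [577.0, -101.5, 1.1]
tcp_rot: [3.142, 0.0, 0.066]
contact_force: [-0.0, 0.1, -0.4]
opening: 0.004
grasp_force: 0.2
```

```bash
python3 - <<'E'
from h2 import *
look("scene"); p,*_=grab("wrist"); save("w3",p)
# dark key extent in wrist image left of tip
h=cv2.cvtColor(p,cv2.COLOR_RGB2HSV)
E
```

```text
key [342. 421.] world [667.5 242.1] tray [112.5  27.5] size [ 9. 89.] ang 6 (tray 3)
tag [253. 298.] world [631.6 -27.3] tray [  59.1 -238.9] size [28. 34.] ang 79 (tray 76)
tin [318. 243.] world [451.6 -58.5] tray [-122.5 -258.4] size [64. 48.] ang 3 (tray -0)
tcp [ 577.  -101.5    1.1] tray [-2.000e-01 -3.095e+02] rpy [3.142 0.    0.066] t 10.325 F [-0.   0.1 -0.4]
```

View pics/w3.png

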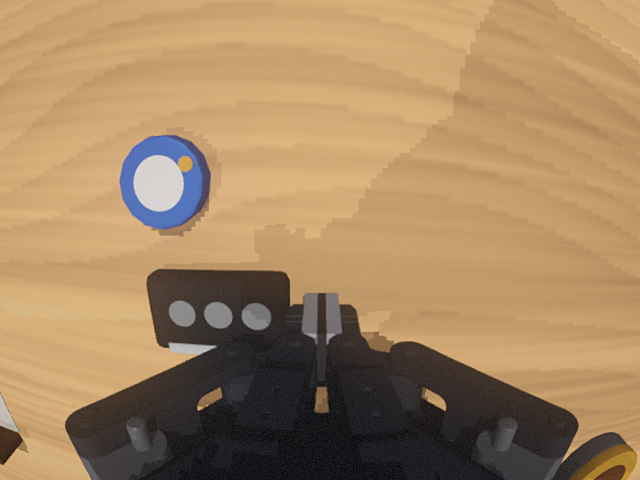

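The wrist view shows the key pushed squarely from its end: key centre (218,308), tip (322,300). The tag at (165,182) is clear of the lane. For tracking I'll use the key's grey dots in the fisheye view.

```bash
cat >> h2.py <<'E'
ZZ={"key":13.5,"tag":11.5,"tin":15.5}
def wplane(uv,z,K,T):
    D=np.zeros(4); n=cv2.fisheye.undistortPoints(np.asarray(uv,float).reshape(-1,1,2),K,D).reshape(-1,2)
    d=np.c_[n[:,0],-n[:,1],-np.ones(len(n))]@T[:3,:3].T
    return (T[:3,3]+d*((z-T[2,3])/d[:,2])[:,None])[:,:2]
def wrist(p=None):
    s=r.sense(); p,d,K,T=grab("wrist"); h=cv2.cvtColor(p,cv2.COLOR_RGB2HSV).astype(int); H,S,V=h[...,0],h[...,1],h[...,2]
    m={"dots":(S<60)&(V>105)&(V<190),"tag":(H>100)&(H<130)&(S>100),"tin":((H<6)|(H>170))&(S>130)&(V>50)}
    for k,a in m.items():
        a=a.astype(np.uint8)
        if k!="dots": a=cv2.morphologyEx(a,cv2.MORPH_CLOSE,np.ones((15,15)))
        cs,_=cv2.findContours(a,cv2.RETR_EXTERNAL,cv2.CHAIN_APPROX_NONE)
        for c in cs:
            ar=cv2.contourArea(c)
            if k=="dots":
                b=cv2.boundingRect(c)
                if not(250<ar<1200 and .6<b[2]/b[3]<1.6 and ar/b[2]/b[3]>.65): continue
                q=(wplane([c.mean((0,1))],14,K,T)-TC)@R; print("dot",c.mean((0,1)).round(),"tray",q[0].round(1))
            elif ar>500:
                q=(wplane(c[:,0],ZZ[k],K,T)-TC)@R; rc=cv2.minAreaRect(q.astype(np.float32))
                print(k,c.mean((0,1)).round(),"tray",np.round(rc[0],1),"size",np.round(rc[1]),"ang %.0f"%rc[2])
    e=s["eef_pos"]; print("tcp tray",((e[:2]-TC)@R).round(1),"z",e[2].round(1),"yaw %.3f"%s["tcp_rot"][2],"t",s["clock"],"F",s["contact_force"].round(1)); return p
E
python3 - <<'E'
from h2 import *
wrist()
E
```

```text
dot [254. 316.] tray [   2.2 -282. ]
dot [216. 315.] tray [   2.2 -266. ]
dot [180. 313.] tray [   2.2 -250. ]
tag [316. 446.] tray [ -78.7 -313. ] size [218.  86.] ang 90
tag [161. 180.] tray [  56.7 -245.2] size [36. 36.] ang 87
tcp tray [  -0.4 -309. ] z 1.0 yaw 0.067 t 10.425 F [-0.9 -0.5 -0.4]
```

step_arm(moves=[{"tx":0.08,"ty":-0.5,"tz":0,"ax":0,"ay":0,"az":0},{"tx":0,"ty":-0.6,"tz":0,"ax":0,"ay":0,"az":0},{"tx":0,"ty":-0.6,"tz":0,"ax":0,"ay":0,"az":0},{"tx":0,"ty":-0.6,"tz":0,"ax":0,"ay":0,"az":0},{"tx":0,"ty":-0.5,"tz":0,"ax":0,"ay":0,"az":0}])

```text
clock: 11.1
eef_pos: [574.4, -31.2, 1.1]
tcp_rot: [-3.142, 0.0, 0.066]
contact_force: [0.5, 0.1, -0.2]
opening: -0.003
grasp_force: 0.2
```

```bash
python3 - <<'E'
from h2 import *
wrist()
E
```

```text
dot [257. 318.] tray [   3.6 -213.4]
dot [219. 316.] tray [   3.6 -197.4]
dot [183. 315.] tray [   3.6 -181.2]
tag [320. 443.] tray [ -75.2 -241.5] size [206.  83.] ang 89
tag [337. 183.] tray [  56.5 -245. ] size [37. 36.] ang 1
tcp tray [   1.7 -239.1] z 1.1 yaw 0.066 t 11.1 F [ 0.5  0.1 -0.2]
```

step_arm(moves=[{"tx":0,"ty":-0.6,"tz":0,"ax":0,"ay":0,"az":0},{"tx":0,"ty":-0.6,"tz":0,"ax":0,"ay":0,"az":0},{"tx":0,"ty":-0.6,"tz":0,"ax":0,"ay":0,"az":0},{"tx":0,"ty":-0.6,"tz":0,"ax":0,"ay":0,"az":0},{"tx":0,"ty":-0.6,"tz":0,"ax":0,"ay":0,"az":0}])

```text
clock: 11.78
eef_pos: [569.5, 43.5, 1.1]
tcp_rot: [-3.142, 0.0, 0.066]
contact_force: [1.0, 0.1, -0.1]
opening: -0.002
grasp_force: 0.2
```

step_arm(moves=[{"tx":0,"ty":-0.6,"tz":0,"ax":0,"ay":0,"az":0},{"tx":0,"ty":-0.6,"tz":0,"ax":0,"ay":0,"az":0},{"tx":0,"ty":-0.6,"tz":0,"ax":0,"ay":0,"az":0},{"tx":0,"ty":-0.6,"tz":0,"ax":0,"ay":0,"az":0},{"tx":0,"ty":-0.5,"tz":0,"ax":0,"ay":0,"az":0}])

```text
clock: 12.4
eef_pos: [564.7, 115.8, 1.1]
tcp_rot: [-3.142, -0.0, 0.066]
contact_force: [-0.1, -0.6, -0.1]
opening: -0.0
grasp_force: 0.2
```

```bash
python3 - <<'E'
from h2 import *
wrist()
E
```

```text
dot [257. 318.] tray [  3.6 -66.2]
dot [219. 316.] tray [  3.6 -50.1]
dot [183. 315.] tray [  3.6 -34. ]
tag [322. 444.] tray [-70.5 -91.3] size [102. 231.] ang 0
tag [621. 199.] tray [  55.1 -233.8] size [39. 30.] ang 12
tin [583. 453.] tray [-113.2 -266.4] size [62. 35.] ang 1
tcp tray [  1.7 -91.8] z 1.1 yaw 0.066 t 12.4 F [-0.1 -0.6 -0.1]
```

step_arm(moves=[{"tx":0,"ty":-0.6,"tz":0,"ax":0,"ay":0,"az":0},{"tx":0,"ty":-0.6,"tz":0,"ax":0,"ay":0,"az":0},{"tx":0,"ty":-0.6,"tz":0,"ax":0,"ay":0,"az":0},{"tx":0,"ty":-0.6,"tz":0,"ax":0,"ay":0,"az":0},{"tx":0,"ty":-0.4,"tz":0,"ax":0,"ay":0,"az":0}])

```text
clock: 13.08
eef_pos: [560.1, 185.8, 1.1]
tcp_rot: [-3.142, -0.0, 0.066]
contact_force: [0.0, -0.0, 0.1]
opening: 0.0
grasp_force: 0.2
```

step_arm(moves=[{"tx":0,"ty":-0.3,"tz":0,"ax":0,"ay":0,"az":0},{"tx":0,"ty":0,"tz":0,"ax":0,"ay":0,"az":0},{"tx":0,"ty":0.8,"tz":0,"ax":0,"ay":0,"az":0},{"tx":0,"ty":1,"tz":-0.8,"ax":0,"ay":0,"az":0},{"tx":0,"ty":1,"tz":-0.8,"ax":0,"ay":0,"az":0}])

```text
clock: 13.7
eef_pos: [563.9, 120.1, 41.3]
tcp_rot: [3.141, 0.001, 0.065]
contact_force: [0.1, -0.6, -0.2]
opening: -0.001
grasp_force: 0.0
```

```bash
python3 - <<'E'
from h2 import *
wrist(); look("scene"); look("top")
E
```

```text
dot [138. 278.] tray [ 3.5 12.2]
tag [326. 447.] tray [-122.5  -95.4] size [277. 105.] ang 89
tag [589. 184.] tray [  58.5 -243.5] size [40. 36.] ang 33
tcp tray [  1.2 -87.5] z 41.3 yaw 0.065 t 13.7 F [ 0.1 -0.6 -0.2]
key [390. 375.] world [560.1 238.8] tray [ 5.2 31.2] size [39. 64.] ang 4 (tray 0)
tag [253. 298.] world [631.7 -26.8] tray [  59.2 -238.5] size [29. 34.] ang 79 (tray 76)
tin [306. 245.] world [478.4 -63.1] tray [ -96.1 -264.7] size [ 9. 36.] ang 5 (tray 1)
tcp [565.3 117.9  43.7] tray [  2.5 -89.7] rpy [ 3.141e+00 -2.000e-03  6.500e-02] t 13.75 F [ 1.1 -2.1  1.1]
key [258. 193.] world [590.2  83. ] tray [  25.  -126.2] size [31. 25.] ang 5 (tray 2)
tag [309. 174.] world [630.8 -34.7] tray [  57.8 -246.3] size [32. 35.] ang 89 (tray 85)
tin [324. 252.] world [450.  -64.8] tray [-124.6 -264.5] size [56. 43.] ang 4 (tray -0)
tcp [565.5 119.3  42.9] tray [  2.7 -88.4] rpy [ 3.141e+00 -2.000e-03  6.300e-02] t 13.8 F [ 1.1 -0.3 -0.8]
```

The key is in place at about tray (4,29). Next is the tag.

step_arm(moves=[{"tx":0.24,"ty":0.92,"tz":0,"ax":0,"ay":0,"az":0},{"tx":0.24,"ty":0.92,"tz":0,"ax":0,"ay":0,"az":0},{"tx":0.24,"ty":0.92,"tz":0,"ax":0,"ay":0,"az":0},{"tx":0.24,"ty":0.92,"tz":0,"ax":0,"ay":0,"az":0},{"tx":0.24,"ty":0.92,"tz":0,"ax":0,"ay":0,"az":0}])

```text
clock: 14.48
eef_pos: [601.4, 8.8, 40.1]
tcp_rot: [-3.141, 0.001, 0.066]
contact_force: [0.2, 0.5, 0.3]
opening: -0.0
grasp_force: 0.0
```

step_arm(moves=[{"tx":0.24,"ty":0.92,"tz":0,"ax":0,"ay":0,"az":0},{"tx":0.24,"ty":0.92,"tz":0,"ax":0,"ay":0,"az":0},{"tx":0.24,"ty":0.92,"tz":0,"ax":0,"ay":0,"az":0},{"tx":0.24,"ty":0.92,"tz":0,"ax":0,"ay":0,"az":0},{"tx":0,"ty":0.3,"tz":0,"ax":0,"ay":0,"az":0}])

```text
clock: 15.1
eef_pos: [632.9, -90.0, 41.1]
tcp_rot: [3.141, -0.001, 0.064]
contact_force: [-0.7, 0.5, 0.1]
opening: -0.001
grasp_force: 0.0
```

```bash
python3 - <<'E'
from h2 import *
wrist(); look("scene")
E
```

```text
tag [318. 447.] tray [ -66.8 -300.2] size [111. 288.] ang 0
tag [215. 279.] tray [  57.1 -245.3] size [37. 36.] ang 28
tcp tray [  56.3 -301.6] z 41.1 yaw 0.064 t 15.1 F [-0.7  0.5  0.1]
key [390. 376.] world [560.1 240.3] tray [ 5.3 32.7] size [39. 67.] ang 4 (tray 0)
tag [253. 298.] world [631.6 -27.3] tray [  59.1 -238.9] size [28. 34.] ang 79 (tray 76)
tin [318. 243.] world [451.4 -58.5] tray [-122.8 -258.3] size [63. 48.] ang 3 (tray -1)
tcp [632.5 -90.   41. ] tray [  55.9 -301.6] rpy [ 3.141 -0.     0.065] t 15.15 F [ 0.2 -0.6 -0.7]
```

step_arm(moves=[{"tx":0.04,"ty":0,"tz":0.8,"ax":0,"ay":0,"az":0},{"tx":0,"ty":0,"tz":0.6,"ax":0,"ay":0,"az":0},{"tx":0,"ty":0,"tz":0.2,"ax":0,"ay":0,"az":0},{"tx":0,"ty":-0.5,"tz":0,"ax":0,"ay":0,"az":0},{"tx":0,"ty":-0.3,"tz":0,"ax":0,"ay":0,"az":0}])

```text
clock: 15.82
eef_pos: [632.1, -67.1, 1.3]
tcp_rot: [-3.141, -0.0, 0.066]
contact_force: [0.0, -0.2, 0.3]
opening: -0.004
grasp_force: 0.0
```

step_arm(moves=[{"tx":0,"ty":-0.4,"tz":0,"ax":0,"ay":0,"az":0},{"tx":0,"ty":-0.4,"tz":0,"ax":0,"ay":0,"az":0},{"tx":0,"ty":-0.4,"tz":0,"ax":0,"ay":0,"az":0},{"tx":0,"ty":-0.4,"tz":0,"ax":0,"ay":0,"az":0}])

```text
clock: 16.32
eef_pos: [629.5, -27.7, 1.3]
tcp_rot: [3.141, -0.0, 0.066]
contact_force: [-0.0, -1.4, 1.3]
opening: -0.002
grasp_force: 0.7
```

```bash
python3 - <<'E'
from h2 import *
wrist()
E
```

```text
tag [322. 442.] tray [ -17.4 -236.5] size [ 93. 215.] ang 1
tag [249. 312.] tray [  59.9 -208.5] size [33. 37.] ang 73
tcp tray [  57.  -239.2] z 1.3 yaw 0.066 t 16.325 F [-0.  -1.4  1.3]
```

step_arm(moves=[{"tx":0.05,"ty":-0.4,"tz":0,"ax":0,"ay":0,"az":0},{"tx":0,"ty":-0.4,"tz":0,"ax":0,"ay":0,"az":0},{"tx":0,"ty":-0.4,"tz":0,"ax":0,"ay":0,"az":0},{"tx":0,"ty":-0.4,"tz":0,"ax":0,"ay":0,"az":0},{"tx":0,"ty":-0.4,"tz":0,"ax":0,"ay":0,"az":0}])

```text
clock: 17.0
eef_pos: [627.3, 22.4, 1.1]
tcp_rot: [3.142, -0.0, 0.066]
contact_force: [0.5, -1.6, 2.7]
opening: 0.0
grasp_force: 0.8
```

```bash
python3 - <<'E'
from h2 import *
wrist()
E
```

```text
tag [317. 448.] tray [ -21.2 -185.5] size [ 86. 224.] ang 1
tag [249. 313.] tray [  60.6 -158.3] size [33. 37.] ang 74
tcp tray [  58.  -189.1] z 1.1 yaw 0.066 t 17.0 F [ 0.5 -1.6  2.7]
```

step_arm(moves=[{"tx":0.04,"ty":-0.5,"tz":0,"ax":0,"ay":0,"az":0},{"tx":0,"ty":-0.5,"tz":0,"ax":0,"ay":0,"az":0},{"tx":0,"ty":-0.5,"tz":0,"ax":0,"ay":0,"az":0},{"tx":0,"ty":-0.5,"tz":0,"ax":0,"ay":0,"az":0},{"tx":0,"ty":-0.5,"tz":0,"ax":0,"ay":0,"az":0}])

```text
clock: 17.68
eef_pos: [624.1, 85.0, 1.1]
tcp_rot: [-3.142, 0.0, 0.066]
contact_force: [-0.3, -1.2, 1.2]
opening: -0.002
grasp_force: 0.4
```

```bash
python3 - <<'E'
from h2 import *
wrist()
E
```

```text
tag [320. 443.] tray [ -17.6 -125.9] size [ 91. 223.] ang 0
tag [249. 312.] tray [ 61.2 -95.4] size [33. 37.] ang 74
tcp tray [  59.  -126.4] z 1.1 yaw 0.066 t 17.675 F [-0.3 -1.2  1.2]
```

step_arm(moves=[{"tx":0,"ty":-0.5,"tz":0,"ax":0,"ay":0,"az":0},{"tx":0,"ty":-0.5,"tz":0,"ax":0,"ay":0,"az":0},{"tx":0,"ty":-0.5,"tz":0,"ax":0,"ay":0,"az":0},{"tx":0,"ty":-0.4,"tz":0,"ax":0,"ay":0,"az":0}])

```text
clock: 18.23
eef_pos: [621.0, 132.4, 1.1]
tcp_rot: [-3.142, -0.0, 0.066]
contact_force: [0.1, 0.4, 0.6]
opening: -0.001
grasp_force: 0.1
```

```bash
python3 - <<'E'
from h2 import *
wrist(); look("scene")
E
```

```text
tag [309. 448.] tray [-18.5 -68.4] size [ 78. 202.] ang 3
tag [248. 313.] tray [ 61.1 -47.8] size [34. 37.] ang 74
tcp tray [ 59.  -78.9] z 1.1 yaw 0.066 t 18.225 F [0.1 0.4 0.6]
key [411. 329.] world [472.4 203.2] tray [-84.7   1.4] size [49. 39.] ang 4 (tray 0)
tag [330. 366.] world [618.2 165.4] tray [ 58.3 -45.8] size [38. 33.] ang 49 (tray 45)
tin none
tcp [621.  133.4   1.1] tray [ 59. -78.] rpy [-3.141 -0.     0.066] t 18.275 F [-0.1  1.   0.2]
```

step_arm(moves=[{"tx":0,"ty":-0.5,"tz":0,"ax":0,"ay":0,"az":0},{"tx":0,"ty":-0.5,"tz":0,"ax":0,"ay":0,"az":0},{"tx":0,"ty":-0.5,"tz":0,"ax":0,"ay":0,"az":0},{"tx":0,"ty":-0.5,"tz":0,"ax":0,"ay":0,"az":0},{"tx":0,"ty":-0.4,"tz":0,"ax":0,"ay":0,"az":0}])

```text
clock: 18.95
eef_pos: [617.0, 192.4, 1.1]
tcp_rot: [-3.142, -0.0, 0.066]
contact_force: [-0.4, 0.3, -0.2]
opening: 0.001
grasp_force: 0.1
```

step_arm(moves=[{"tx":0,"ty":-0.3,"tz":0,"ax":0,"ay":0,"az":0},{"tx":0,"ty":-0.2,"tz":0,"ax":0,"ay":0,"az":0},{"tx":0,"ty":0.4,"tz":0,"ax":0,"ay":0,"az":0},{"tx":0,"ty":0.9,"tz":0,"ax":0,"ay":0,"az":0},{"tx":0,"ty":1,"tz":-0.8,"ax":0,"ay":0,"az":0}])

```text
clock: 19.58
eef_pos: [618.8, 144.0, 19.9]
tcp_rot: [3.141, 0.003, 0.066]
contact_force: [0.2, -0.2, 0.2]
opening: 0.003
grasp_force: 0.0
```

```bash
python3 - <<'E'
from h2 import *
wrist(); look("scene")
E
```

```text
tag [316. 450.] tray [-43.6 -60.5] size [ 82. 214.] ang 0
tag [142. 292.] tray [59.2 22. ] size [37. 43.] ang 39
tin [572. 469.] tray [ -97.3 -268.9] size [53. 29.] ang 69
tcp tray [ 57.5 -67.2] z 19.9 yaw 0.066 t 19.575 F [ 0.2 -0.2  0.2]
key [385. 372.] world [560.7 232. ] tray [ 5.3 24.4] size [41. 85.] ang 7 (tray 3)
tag [364. 395.] world [614.2 236.5] tray [59.  25.4] size [41. 37.] ang 32 (tray 28)
tin none
tcp [620.8 141.6  23.1] tray [ 59.3 -69.8] rpy [ 3.14e+00 -1.00e-03  6.40e-02] t 19.625 F [ 1.  -2.   1.5]
```

step_arm(moves=[{"tx":-0.5,"ty":0.8,"tz":-0.8,"ax":0,"ay":0,"az":0},{"tx":-1,"ty":0.8,"tz":-0.8,"ax":0,"ay":0,"az":0},{"tx":-1,"ty":0.8,"tz":0,"ax":0,"ay":0,"az":0},{"tx":-1,"ty":0.8,"tz":0,"ax":0,"ay":0,"az":0},{"tx":-1,"ty":0.8,"tz":0,"ax":0,"ay":0,"az":0}])

```text
clock: 20.3
eef_pos: [513.4, 38.0, 60.9]
tcp_rot: [3.142, -0.0, 0.065]
contact_force: [0.6, 0.9, -0.7]
opening: -0.001
grasp_force: 0.0
```

step_arm(moves=[{"tx":-1,"ty":0.8,"tz":0,"ax":0,"ay":0,"az":0},{"tx":-1,"ty":0.8,"tz":0,"ax":0,"ay":0,"az":0},{"tx":-1,"ty":0.8,"tz":0,"ax":0,"ay":0,"az":0},{"tx":-1,"ty":0.8,"tz":0,"ax":0,"ay":0,"az":0},{"tx":-1,"ty":0.5,"tz":0,"ax":0,"ay":0,"az":0}])

```text
clock: 20.92
eef_pos: [394.7, -62.4, 60.9]
tcp_rot: [3.142, -0.0, 0.065]
contact_force: [0.3, 0.3, -0.5]
opening: 0.001
grasp_force: 0.0
```

```bash
python3 - <<'E'
from h2 import *
wrist(); look("scene")
E
```

```text
tag [329. 446.] tray [-325.5 -260.7] size [313. 120.] ang 90
tin [329. 174.] tray [-126.5 -263.1] size [58. 45.] ang 0
tcp tray [-179.6 -258.5] z 60.9 yaw 0.065 t 20.925 F [ 0.3  0.3 -0.5]
key [342. 422.] world [665.9 239.9] tray [110.8  25.4] size [22. 93.] ang 3 (tray -1)
tag [364. 396.] world [614.4 236.4] tray [59.2 25.2] size [40. 37.] ang 31 (tray 28)
tin [318. 243.] world [452.3 -58.9] tray [-121.9 -258.8] size [60. 48.] ang 4 (tray 0)
tcp [390.8 -62.7  60.4] tray [-183.5 -258.6] rpy [-3.141  0.004  0.065] t 20.975 F [-3.2 -0.6 -1.4]
```

step_arm(moves=[{"tx":0,"ty":0.15,"tz":0.8,"ax":0,"ay":0,"az":0},{"tx":0,"ty":0,"tz":0.8,"ax":0,"ay":0,"az":0},{"tx":0,"ty":0,"tz":0.6,"ax":0,"ay":0,"az":0},{"tx":0,"ty":0,"tz":0.2,"ax":0,"ay":0,"az":0},{"tx":0.3,"ty":0,"tz":0,"ax":0,"ay":0,"az":0}])

```text
clock: 21.65
eef_pos: [403.4, -64.4, 0.9]
tcp_rot: [-3.141, 0.001, 0.065]
contact_force: [0.3, -0.6, 0.2]
opening: 0.001
grasp_force: 0.0
```

step_arm(moves=[{"tx":0.3,"ty":0,"tz":0,"ax":0,"ay":0,"az":0},{"tx":0.3,"ty":0,"tz":0,"ax":0,"ay":0,"az":0},{"tx":0.4,"ty":0,"tz":0,"ax":0,"ay":0,"az":0},{"tx":0.3,"ty":0,"tz":0,"ax":0,"ay":0,"az":0},{"tx":0.2,"ty":0,"tz":0,"ax":0,"ay":0,"az":0}])

```text
clock: 22.28
eef_pos: [441.5, -62.0, 1.1]
tcp_rot: [3.142, -0.0, 0.066]
contact_force: [-1.1, 0.1, 0.9]
opening: 0.005
grasp_force: 0.4
```

```bash
python3 - <<'E'
from h2 import *
wrist(); look("scene")
E
```

```text
tag [320. 446.] tray [-212.2 -257.6] size [ 85. 221.] ang 1
tin [326. 218.] tray [ -91.4 -263.1] size [44. 58.] ang 90
tcp tray [-132.9 -261.1] z 1.1 yaw 0.066 t 22.275 F [-1.1  0.1  0.9]
key [394. 377.] world [559.8 243.1] tray [ 5.2 35.6] size [39. 72.] ang 4 (tray 0)
tag [363. 395.] world [614.4 235.6] tray [59.1 24.5] size [39. 38.] ang 1 (tray -3)
tin [306. 251.] world [486.1 -56.2] tray [ -88.  -258.3] size [62. 47.] ang 3 (tray -0)
tcp [442.1 -62.    1.2] tray [-132.3 -261.2] rpy [ 3.141e+00 -1.000e-03  6.600e-02] t 22.325 F [ 0.5 -0.4 -0.5]
```

step_arm(moves=[{"tx":0.3,"ty":0,"tz":0,"ax":0,"ay":0,"az":0},{"tx":0.2,"ty":0,"tz":0,"ax":0,"ay":0,"az":0},{"tx":-0.4,"ty":0,"tz":0,"ax":0,"ay":0,"az":0},{"tx":-0.4,"ty":0,"tz":0,"ax":0,"ay":0,"az":0},{"tx":0,"ty":0.7,"tz":0,"ax":0,"ay":0,"az":0}])

```text
clock: 23.0
eef_pos: [432.2, -79.4, 0.9]
tcp_rot: [-3.141, 0.002, 0.067]
contact_force: [0.4, -0.8, -0.4]
opening: -0.0
grasp_force: 0.0
```

step_arm(moves=[{"tx":0,"ty":0.7,"tz":0,"ax":0,"ay":0,"az":0},{"tx":0,"ty":0.7,"tz":0,"ax":0,"ay":0,"az":0},{"tx":0.8,"ty":0.1,"tz":0,"ax":0,"ay":0,"az":0},{"tx":0.8,"ty":0,"tz":0,"ax":0,"ay":0,"az":0},{"tx":0.5,"ty":0,"tz":0,"ax":0,"ay":0,"az":0}])

```text
clock: 23.62
eef_pos: [489.8, -114.3, 1.1]
tcp_rot: [3.142, -0.0, 0.065]
contact_force: [0.3, 1.2, -0.3]
opening: 0.002
grasp_force: 0.0
```

```bash
python3 - <<'E'
from h2 import *
wrist(); look("scene")
E
```

```text
tag [317. 446.] tray [-166.  -306.5] size [ 81. 207.] ang 2
tin [190. 288.] tray [ -77.2 -265.3] size [61. 46.] ang 0
tcp tray [ -88.  -316.5] z 1.1 yaw 0.065 t 23.625 F [ 0.3  1.2 -0.3]
key [281. 225.] world [ 475.4 -146.3] tray [-104.5 -347.5] size [93. 26.] ang 75 (tray 71)
tag [363. 396.] world [614.5 235.9] tray [59.2 24.8] size [41. 37.] ang 28 (tray 24)
tin [301. 254.] world [498.6 -56.2] tray [ -75.5 -259.1] size [62. 48.] ang 4 (tray 1)
tcp [ 491.5 -114.3    1.3] tray [ -86.4 -316.6] rpy [ 3.141e+00 -2.000e-03  6.600e-02] t 23.675 F [ 1.6 -0.5 -0. ]
```

step_arm(moves=[{"tx":0.3,"ty":0,"tz":0,"ax":0,"ay":0,"az":0},{"tx":0,"ty":-0.4,"tz":0,"ax":0,"ay":0,"az":0},{"tx":0,"ty":-0.3,"tz":0,"ax":0,"ay":0,"az":0},{"tx":0,"ty":-0.4,"tz":0,"ax":0,"ay":0,"az":0},{"tx":0,"ty":-0.5,"tz":0,"ax":0,"ay":0,"az":0}])

```text
clock: 24.35
eef_pos: [494.0, -72.7, 1.1]
tcp_rot: [-3.142, 0.0, 0.066]
contact_force: [-0.1, -0.6, -0.7]
opening: -0.001
grasp_force: 0.2
```

step_arm(moves=[{"tx":0,"ty":-0.5,"tz":0,"ax":0,"ay":0,"az":0},{"tx":0,"ty":-0.5,"tz":0,"ax":0,"ay":0,"az":0}])

```text
clock: 24.6
eef_pos: [492.5, -47.6, 1.1]
tcp_rot: [-3.142, -0.0, 0.066]
contact_force: [-0.4, -0.7, -0.7]
opening: 0.005
grasp_force: 0.2
```

```bash
python3 - <<'E'
from h2 import *
wrist()
E
```

```text
tag [321. 442.] tray [-159.4 -248.4] size [ 80. 204.] ang 1
tin [229. 308.] tray [ -75.6 -213.4] size [10. 31.] ang 90
tin [228. 283.] tray [ -72.8 -215.1] size [45. 54.] ang 90
tcp tray [ -81.  -250.1] z 1.1 yaw 0.066 t 24.6 F [-0.4 -0.7 -0.7]
```

step_arm(moves=[{"tx":0.1,"ty":-0.5,"tz":0,"ax":0,"ay":0,"az":0},{"tx":0,"ty":-0.6,"tz":0,"ax":0,"ay":0,"az":0},{"tx":0,"ty":-0.6,"tz":0,"ax":0,"ay":0,"az":0},{"tx":0,"ty":-0.6,"tz":0,"ax":0,"ay":0,"az":0},{"tx":0,"ty":-0.6,"tz":0,"ax":0,"ay":0,"az":0}])

```text
clock: 25.28
eef_pos: [490.2, 25.0, 1.1]
tcp_rot: [3.142, -0.0, 0.066]
contact_force: [0.5, 0.1, 0.2]
opening: 0.003
grasp_force: 0.3
```

```bash
python3 - <<'E'
from h2 import *
wrist(); look("scene")
E
```

```text
tag [324. 445.] tray [-156.6 -177.1] size [ 86. 217.] ang 0
tin [229. 308.] tray [ -73.1 -140.9] size [10. 31.] ang 90
tin [228. 283.] tray [ -70.4 -142.5] size [45. 54.] ang 90
tcp tray [ -78.5 -177.5] z 1.1 yaw 0.066 t 25.275 F [0.5 0.1 0.2]
key [344. 423.] world [670.6 242.6] tray [115.7  27.8] size [21. 91.] ang 10 (tray 6)
tag [363. 396.] world [614.3 236.2] tray [59.1 25.1] size [41. 37.] ang 30 (tray 26)
tin [345. 291.] world [494.6  67.2] tray [ -71.4 -135.7] size [61. 47.] ang 3 (tray -1)
tcp [490.1  26.2   1.1] tray [ -78.6 -176.4] rpy [-3.141  0.     0.066] t 25.325 F [-0.8  1.3 -0.5]
```

step_arm(moves=[{"tx":0,"ty":-0.6,"tz":0,"ax":0,"ay":0,"az":0},{"tx":0,"ty":-0.6,"tz":0,"ax":0,"ay":0,"az":0},{"tx":0,"ty":-0.6,"tz":0,"ax":0,"ay":0,"az":0},{"tx":0,"ty":-0.6,"tz":0,"ax":0,"ay":0,"az":0},{"tx":0,"ty":-0.6,"tz":0,"ax":0,"ay":0,"az":0}])

```text
clock: 26.0
eef_pos: [485.3, 99.9, 1.1]
tcp_rot: [-3.142, -0.0, 0.066]
contact_force: [-0.8, -1.1, -0.8]
opening: -0.001
grasp_force: 0.2
```

```bash
python3 - <<'E'
from h2 import *
wrist(); look("scene")
E
```

```text
dot [ 27. 138.] tray [ 3.9 28.6]
dot [ 52. 133.] tray [ 3.9 12.4]
tag [320. 445.] tray [-156.8 -100.7] size [ 86. 219.] ang 0
tag [48. 27.] tray [52.6 21.3] size [46. 31.] ang 73
tin [229. 308.] tray [-73.1 -65.9] size [10. 31.] ang 90
tin [228. 283.] tray [-70.3 -67.5] size [45. 54.] ang 90
tcp tray [ -78.5 -102.5] z 1.1 yaw 0.066 t 26.0 F [-0.8 -1.1 -0.8]
key [391. 376.] world [560.1 241.1] tray [ 5.3 33.5] size [39. 68.] ang 4 (tray 0)
tag [364. 396.] world [614.3 236.3] tray [59.1 25.2] size [41. 37.] ang 32 (tray 28)
tin [376. 316.] world [490.2 141.4] tray [-71.  -61.4] size [60. 44.] ang 3 (tray -0)
tcp [485.4 101.1   1.1] tray [ -78.4 -101.3] rpy [-3.141 -0.     0.066] t 26.05 F [0.1 0.7 0.5]
```

step_arm(moves=[{"tx":0,"ty":-0.5,"tz":0,"ax":0,"ay":0,"az":0},{"tx":0,"ty":-0.5,"tz":0,"ax":0,"ay":0,"az":0},{"tx":0,"ty":-0.5,"tz":0,"ax":0,"ay":0,"az":0},{"tx":0,"ty":-0.5,"tz":0,"ax":0,"ay":0,"az":0},{"tx":0,"ty":-0.5,"tz":0,"ax":0,"ay":0,"az":0}])

```text
clock: 26.72
eef_pos: [481.2, 162.0, 1.1]
tcp_rot: [3.142, 0.0, 0.066]
contact_force: [0.7, -0.4, 0.9]
opening: -0.0
grasp_force: 0.2
```

```bash
python3 - <<'E'
from h2 import *
wrist(); look("scene")
E
```

```text
dot [107. 123.] tray [ 3.9 44.1]
dot [142. 119.] tray [ 4. 28.]
dot [179. 115.] tray [ 3.9 11.9]
tag [302. 450.] tray [-157.2  -22.9] size [ 75. 178.] ang 3
tag [160.  15.] tray [45.  24.3] size [40. 17.] ang 79
tin [229. 308.] tray [-72.9  -3.6] size [10. 30.] ang 90
tin [228. 283.] tray [-70.3  -5. ] size [45. 54.] ang 90
tcp tray [-78.6 -40.2] z 1.1 yaw 0.066 t 26.725 F [ 0.7 -0.4  0.9]
key [394. 378.] world [559.8 243.5] tray [ 5.2 35.9] size [39. 73.] ang 4 (tray 0)
tag [363. 396.] world [614.3 236.1] tray [59.1 25. ] size [41. 37.] ang 29 (tray 26)
tin [404. 338.] world [485.8 202.1] tray [-71.4  -0.5] size [63. 45.] ang 4 (tray 1)
tcp [481.4 163.1   1.2] tray [-78.3 -39.1] rpy [-3.141e+00 -1.000e-03  6.600e-02] t 26.775 F [0.9 2.  0.6]
```

step_arm(moves=[{"tx":0,"ty":-0.4,"tz":0,"ax":0,"ay":0,"az":0},{"tx":0,"ty":-0.4,"tz":0,"ax":0,"ay":0,"az":0},{"tx":0,"ty":-0.3,"tz":0,"ax":0,"ay":0,"az":0},{"tx":0,"ty":-0.1,"tz":0,"ax":0,"ay":0,"az":0},{"tx":0,"ty":0.4,"tz":0,"ax":0,"ay":0,"az":0}])

```text
clock: 27.45
eef_pos: [480.1, 181.3, 1.1]
tcp_rot: [-3.141, -0.0, 0.067]
contact_force: [-0.1, 0.2, -0.2]
opening: -0.0
grasp_force: 0.0
```

step_arm(moves=[{"tx":0,"ty":0.8,"tz":0,"ax":0,"ay":0,"az":0},{"tx":0,"ty":1,"tz":-0.6,"ax":0,"ay":0,"az":0},{"tx":0,"ty":1,"tz":-1,"ax":0,"ay":0,"az":0},{"tx":0,"ty":1,"tz":-1,"ax":0,"ay":0,"az":0},{"tx":0,"ty":1,"tz":-1,"ax":0,"ay":0,"az":0}])

```text
clock: 28.08
eef_pos: [487.5, 59.7, 91.8]
tcp_rot: [3.142, 0.0, 0.065]
contact_force: [0.5, 0.0, -0.1]
opening: -0.0
grasp_force: 0.0
```

step_arm(moves=[{"tx":0,"ty":1,"tz":-1,"ax":0,"ay":0,"az":0},{"tx":0,"ty":1,"tz":-1,"ax":0,"ay":0,"az":0},{"tx":0,"ty":1,"tz":-1,"ax":0,"ay":0,"az":0},{"tx":0,"ty":1,"tz":-1,"ax":0,"ay":0,"az":0},{"tx":0,"ty":0,"tz":0,"ax":0,"ay":0,"az":0}])

```text
clock: 28.7
eef_pos: [495.4, -40.4, 192.7]
tcp_rot: [3.141, -0.003, 0.063]
contact_force: [0.2, 0.4, -0.2]
opening: -0.001
grasp_force: 0.0
```

```bash
python3 - <<'E'
from h2 import *
p=look("scene"); save("s9",p); look("top")
E
```

```text
key [342. 422.] world [668.4 240.8] tray [113.4  26.2] size [16. 91.] ang 3 (tray -1)
tag [363. 396.] world [614.5 236.4] tray [59.3 25.3] size [41. 37.] ang 32 (tray 28)
tin [417. 348.] world [484.5 229.7] tray [-70.9  27.1] size [62. 45.] ang 3 (tray -0)
tcp [495.4 -40.4 192.7] tray [ -77.7 -243.1] rpy [ 3.141e+00 -3.000e-03  6.300e-02] t 28.7 F [ 0.2  0.4 -0.2]
key [193. 206.] world [567.1 233.8] tray [11.8 25.8] size [62. 67.] ang 90 (tray 86)
tag [193. 184.] world [614. 233.] tray [58.6 21.9] size [37. 35.] ang 89 (tray 85)
tin [196. 242.] world [481.9 225.6] tray [-73.8  23.2] size [46. 57.] ang 90 (tray 86)
tcp [494.5 -39.4 191.4] tray [ -78.5 -242.1] rpy [ 3.142e+00 -1.000e-03  6.400e-02] t 28.75 F [ 0.  -0.7  0.2]
```

View pics/s9.png

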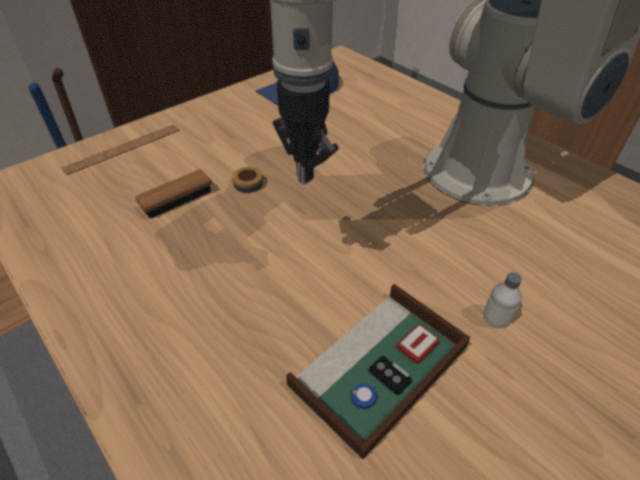

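The tin (418,343), key (391,375) and tag (364,396) all lie flat on the green felt. The brush, polish tin and spray bottle are where they started, and the hand is clear at (305,175).

```bash
python3 -c "
from rig import workorder
print(workorder.sign_off())"
```

```text
the job is handed in; nothing more can be done
None
```

The key, tag and tin were swept in that order and lie flat on the felt; the polish tin, brush and spray bottle still stand in place and the hand is clear. The job was handed in at about 29 s, with no verdict shown.

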